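# Angle the swatch bar past the lamp post into its bay

## Task

Put the nail-colour swatch bar away in its pink three-sided bay by pushing it with the fingertips only: angle it so that its red end goes in first, behind the brass post, then swing the black end in too, until the whole bar lies flush along the back wall of the bay. The bar must stay flat on the desk and never be lifted; leave the polish bottles and the cream jar standing where they are, and finish clear of everything.

Things in the scene. Friction and masses are not known exactly. Their poses are not given: they have to be found in the camera images.
- bar: Loose wooden swatch bar, 34 wide (x) x 240 long (y) x 28 mm high, about 0.25 kg (varies), coloured nail tips on top to 31 mm. Origin: centre of its underside, on the desk. +y end capped red, -y end black. Slides with ordinary friction (varies). Starts between bay and robot, axes within 0.2 rad of the bay's, middle 70 to 115 mm to the -y side of the bay's middle, 90 to 115 mm before the mouth.
- bar_red_end (a point): Centre of the red end face of the bar, 120 mm from the bar's middle along its +y, 14 mm up.
- bar_black_end (a point): Centre of the black end face of the bar, 120 mm from the bar's middle along its -y, 14 mm up.
- bay: Fixed pink fence of three walls, 12 mm thick, 30 mm high, open towards the robot; blue-grey floor level with the desk. Origin: middle of the mouth, on the desk; +x into the bay, +y along it (robot's left). Inner room: x 0 (mouth) to 75 mm (back wall face), y -160 to +160 mm. Bar home: middle at x = 58 mm, bar's y along the bay's y, red end to +y.
- post: Fixed upright brass lamp socket, round, 24 mm diameter, 45 mm high, axis 20 to 30 mm in front of the bay's mouth (bay x -20 to -30 mm), at bay y +55 to +70 mm. Origin: its foot, on the axis. The opening from it to the bay's -y wall is shorter than the bar; behind it, to the back wall, 80 mm or more are free.
- polish_plum: Plum nail polish bottle, 30 mm diameter, 70 mm high with black cap, 60 g, standing on the desk to the robot's left of the work, beside and in front of the bay; leave alone. Origin: centre of its underside.
- polish_coral: Coral nail polish bottle, same size, standing outside the bay's -y wall; leave alone. Origin: centre of its underside.
- cream_jar: Amber cream jar with white lid, 52 mm diameter, 45 mm high, 120 g, standing on the desk to the robot's left, near the robot; leave alone. Origin: centre of its underside.
Not all that is in view belongs to the job. Of the things that look like the bar, the smaller one is meant.

How it is judged:
By the outcome, as a careful person would: the job done as asked, in the order asked, and still so for the second after the job is handed in, with the robot touching nothing.
It also fails if it takes over 72 s, if anything falls off the work surface, if the arm or the gripper's body presses on something with over 40 N, if the wrist force passes 120 N, or if a joint passes its speed limit or range.

## Robot

A 6-joint arm with a two-finger parallel gripper is mounted at the origin on the work surface. World frame = base frame: x ahead of the robot, y to its left, z up, the work surface at z = 0. Lengths are in m, angles in rad, forces in N, time in s.
With the tool pointing down it reaches from about 0.275 to 0.85 m from the base axis. Payload 5.2 kg.
Tool frame: the origin (TCP) lies midway between the tips of the shut fingers; the grasp point (between the pads) lies 19 mm behind it (robot.pinch_z is the distance from the TCP to the grasp point, in m); x points along the fingers, z is the direction in which the jaws open and shut, and the axes are right-handed (so a half turn about x gives the same grasp; the last joint's range is limited). The gripper opens to 85 mm and grips with 20 to 120 N. Pads are 22 mm wide; open, the fingers measure 114 mm over their backs; the gripper's body (76 mm by 85 mm) begins 54 mm behind the grasp point. The pads swing forward as they close: fully open they stand 13 mm farther back than shut.
Start: joints at [-1.396, 0.259, 1.535, -0, 1.348, -0.203], TCP at [0.203, -0.511, 0.231] pointing down, gripper open.
Joint ranges: [-3.14, 3.14], [-0.91, 2.08], [0.19, 2.58], [-1.22, 4.36], [0.22, 2.71], [-3.12, 3.12]. Speed limits (rad/s): [2.57, 2.57, 3.14, 3.14, 3.14, 3.14].

## Interface

Orientations are given as a unit quaternion [w, x, y, z].
In Python, from bench import robot, snapshot gives the robot as it stands. The module is installed in compiled form; this text tells all that it offers.
- The arm moves only by the tool step_arm, never from a script. Its arguments are lists of equal length, an entry for each row: "dp": the shift along the tool's x, y, z in cm, a list of three; "turn": the turn about the tool's x in rad; "hand": the finger opening in cm, from 0 to 8.54. A call has 1 to 8 rows; each row shifts and turns the commanded pose from where the row before left it, along the tool's axes as they then stand; what a row does not reach is not made up. A row lasts 1/8 s, in which the tool goes at most 62.5 mm and 10.7 degrees, less where a joint would pass 70% of its speed; a pose out of reach is approached as far as the arm can. A call is refused whole if a number of a shift passes 6.25 or a number of a turn 0.188, either way. A call with a gripper value outside its range is refused whole. The fingers move at their own pace and stop on an object; "force" is the grip in N (left out, the last holds). Time passes only in rows, so rows that do not move let the fingers close. It gives the time, the measured TCP pose, the force and the opening at its end, in the units of the state.
- robot.observe(): the state, without advancing time (a new reading comes with each control period).
- snapshot(name): name is "side" or "top"; returns a dict with "pixels" (384x512x3 uint8, red, green, blue), "intrinsics" (3x3 intrinsics, pixels), "R" (3x3) and "t" (3): a world point X has camera coordinates R X + t. Camera axes: x right, y down, z forward; pixel columns grow to the right and rows downward; lengths in m; the calibration is good to about 2 mm. A picture is of the moment at which its call begins. There is no depth.
- robot.hand_in(): hands the job in, once; it reports no verdict.
The state is a dict: "t": time; "joint_pos": joint angles; "qvel": joint speeds; "effort": joint torques, N m; "ee_pos": TCP position; "eef_rot": TCP orientation; "contact_force": force on the tool from outside, world axes, zero at the start; "torque": the same for the moment, N m; "width": finger opening in m.
Only numpy, scipy, OpenCV 4.12 (cv2) and the standard library are available. Lean on these libraries where they do the work, as an engineer would, in place of code of your own. Each camera call takes 0.05 s, during which the arm holds its last target.

## Working session

There is one attempt and no reset: what is moved stays moved. The work goes in short steps, Python scripts to look and compute and a tool call to move; the robot and the scene stay as the last step left them, time stands still between calls to the robot, and variables do not carry over. Pictures are saved under pics/ and viewed, and the job is handed in when it is done.

Besides the shell and the picture viewer there is one more tool, called after ">>>" as name([rows], argument=value, ...), one row to a line, values as JSON. step_arm: Moves the arm, as the interface text tells. Its arguments: {"type":"object","properties":{"dp":{"type":"array","items":{"type":"array","items":{"type":"number"}}},"turn":{"type":"array","items":{"type":"number"}},"hand":{"type":"array","items":{"type":"number"}},"force":{"type":"number"}},"required":["dp","turn","hand"]}

```bash
mkdir -p pics
python3 - <<'E'
from bench import robot, snapshot
import cv2
print(robot.observe())
for n in("top","side"):
    s=snapshot(n); cv2.imwrite(f"pics/{n}0.png",s["pixels"][:,:,::-1]); print(n,s["intrinsics"],s["R"],s["t"])
E
```

```text
{'t': 0.0, 'joint_pos': array([-1.39579407e+00,  2.59354480e-01,  1.53614227e+00,  1.35186224e-05,
        1.34800654e+00, -2.02803759e-01]), 'qvel': array([ 4.41991238e-04,  1.01309875e-04,  2.93827508e-03, -3.76237665e-04,
        5.31083677e-04,  1.53417304e-05]), 'effort': array([-2.06935481e-03, -4.46038878e+01, -2.90574932e+01, -5.24294865e-04,
        1.19158690e-02,  3.08600356e-06]), 'ee_pos': array([ 0.20281036, -0.51064161,  0.23044478]), 'eef_rot': array([ 0.58452768,  0.39770284,  0.58546295, -0.39672784]), 'contact_force': array([ 0.46016672, -0.8562209 , -0.59253612]), 'torque': array([ 0.01086718, -0.01026941, -0.05258777]), 'width': 0.08524127113642235}
top [[477.73465721   0.         261.68935236]
 [  0.         477.73465721 189.31887375]
 [  0.           0.           1.        ]] [[ 0.01605614 -0.99986218  0.0042227 ]
 [-0.99383382 -0.01642245 -0.10965696]
 [ 0.10971119 -0.00243599 -0.99396052]] [-0.00576738  0.47988201  1.1923194 ]
side [[475.0645115    0.         249.75440936]
 [  0.         475.0645115  194.50931936]
 [  0.           0.           1.        ]] [[-0.98228363 -0.18732647 -0.00525924]
 [-0.13440798  0.7237962  -0.67679654]
 [ 0.13058853 -0.66409928 -0.73615133]] [0.47353202 0.1072557  1.06003162]
```

View pics/top0.png

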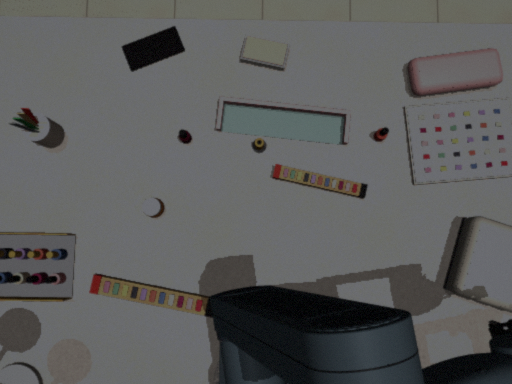

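View pics/side0.png

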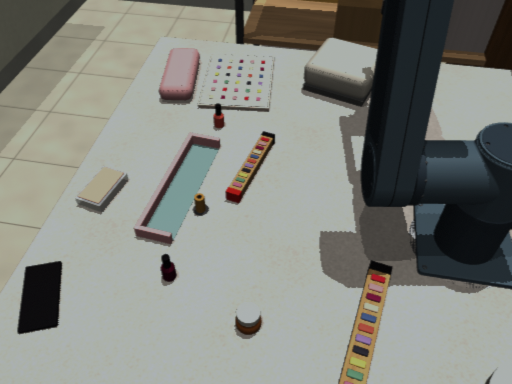

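Two bar-like things in the top view: one at (320,180), about 95 px long and between the bay and the robot, and a longer one at (150,293), over 120 px, to the robot's left. The first fits "smaller" and "between bay and robot". I'll confirm it in an enlarged crop.

Run:
```python
import cv2,numpy as np
i=cv2.imread("pics/top0.png")
i=np.clip((i/255.)**0.6*255,0,255).astype('uint8')
cv2.imwrite("pics/top0c.png",cv2.resize(i[85:210,205:405],None,fx=4,fy=4,interpolation=cv2.INTER_CUBIC))
```

```text
(no output)
```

View pics/top0c.png

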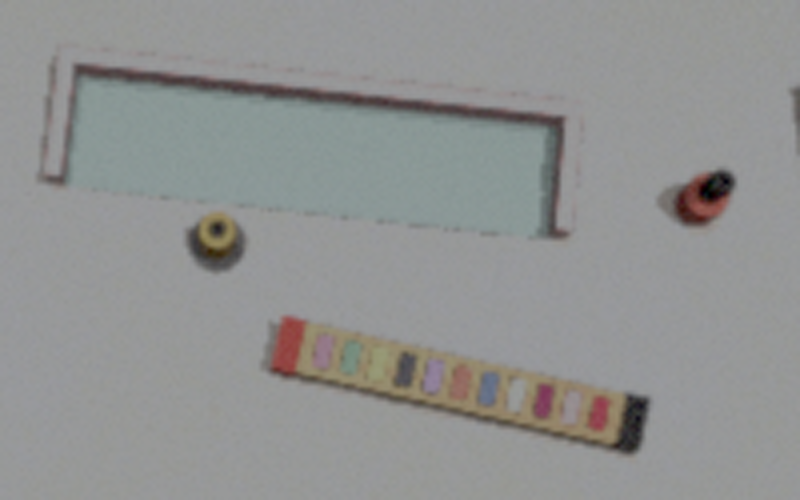

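```bash
cat > h.py <<'E'
import numpy as np
from bench import robot,snapshot
def w(s,u,v,z):
    d=s["R"].T@np.linalg.solve(s["intrinsics"],[u,v,1.]); c=-s["R"].T@s["t"]
    return (c+d*(z-c[2])/d[2])
def px(s,X):
    p=s["intrinsics"]@(s["R"]@np.asarray(X,float)+s["t"]); return p[:2]/p[2]
E
python3 - <<'E'
from h import *
s=snapshot("top")
print("cam",-s["R"].T@s["t"])
f=lambda u,v,z:w(s,205+(u+.5)/4-.5,85+(v+.5)/4-.5,z)
P={}
for n,u,v,z in [("ml",65,184,0),("mr",552,237,0),("bl",76,66,.03),("br",562,117,.03),("obl",57,45,.03),("obr",582,101,.03),("post",217,229,.045),("r1",284,317,.028),("r2",270,372,.028),("k1",648,397,.028),("k2",634,449,.028),("plum",(184-205)*4,(137-85)*4,.0),("coral",695,210,.03),("jar",(154-205)*4,(207-85)*4,.045)]:
    P[n]=f(u,v,z);print(n,P[n].round(4))
n=P["ml"]-P["mr"];print("len mouth",np.hypot(*n[:2]),"yaw",np.arctan2(-n[0],n[1]))
n=P["bl"]-P["br"];print("len back",np.hypot(*n[:2]),"yaw",np.arctan2(-n[0],n[1]))
n=P["r1"]+P["r2"]-P["k1"]-P["k2"];n/=2;print("len bar",np.hypot(*n[:2]),"yaw",np.arctan2(-n[0],n[1]),(P["r1"]+P["r2"]+P["k1"]+P["k2"])/4)
E
```

```text
cam [0.34620478 0.00501873 1.23776517]
ml [0.637  0.1123 0.    ]
mr [ 0.6069 -0.2094  0.    ]
bl [0.7081 0.1045 0.03  ]
br [ 0.6797 -0.2109  0.03  ]
obl [0.7219 0.1172 0.03  ]
obr [ 0.6905 -0.2239  0.03  ]
post [0.5989 0.0112 0.045 ]
r1 [ 0.5459 -0.0326  0.028 ]
r2 [ 0.5102 -0.0241  0.028 ]
k1 [ 0.4981 -0.2656  0.028 ]
k2 [ 0.4647 -0.2564  0.028 ]
plum [0.6192 0.2101 0.    ]
coral [ 0.6198 -0.2965  0.03  ]
jar [0.4299 0.2715 0.045 ]
len mouth 0.32311157243606237 yaw -0.09342411827572775
len back 0.3167179297003336 yaw -0.08997725914768806
len bar 0.2372973067560925 yaw -0.19800338759420635 [ 0.50473896 -0.1446941   0.028     ]
```

The crop confirms it. The small bar's red end is at about (277,171) and its black end at about (366,190), and the length works out to about 237 mm. The bay mouth runs from (221,131) to (343,144) and the post is at (259,142). Next I'll work out the tool axes and the approach.

```bash
cat >> h.py <<'E'
from scipy.spatial.transform import Rotation as Ro
B0=np.array([.622,-.0485]); BY=-.092
def rot(a): return np.array([[np.cos(a),-np.sin(a)],[np.sin(a),np.cos(a)]])
def b2w(p): return B0+rot(BY)@np.asarray(p,float)
def w2b(p): return rot(BY).T@(np.asarray(p,float)[:2]-B0)
def pose():
    o=robot.observe(); q=o["eef_rot"]; return o,Ro.from_quat([q[1],q[2],q[3],q[0]]).as_matrix()
def wrap(a): return (a+np.pi/2)%np.pi-np.pi/2
def info():
    o,M=pose(); y=np.arctan2(M[1,1],M[0,1])
    print("t",round(o["t"],2),"tcp",o["ee_pos"].round(4),"bay",w2b(o["ee_pos"]).round(4),"toolY relbay",round(y-BY,3),"F",o["contact_force"].round(1),"w",round(o["width"],4),"j6",o["joint_pos"][5].round(2))
def plan(wps,n):
    """wps: (bayx,bayy,z,toolY angle rel bay); n rows for each; prints rows"""
    o,M=pose(); p=o["ee_pos"].copy(); ya=np.arctan2(M[1,1],M[0,1]); DP=[];T=[]
    for (x,y,z,a),k in zip(wps,n):
        q=np.r_[b2w((x,y)),z]; ta=a+BY; d=(ta-ya+np.pi)%(2*np.pi)-np.pi; p0=p.copy();y0=ya
        for i in range(k):
            pn=p0+(q-p0)*(i+1)/k; yn=y0+d*(i+1)/k
            c,s_=np.cos(ya),np.sin(ya); dw=pn-p
            # tool: x down, y=(c,s,0), z = x cross y
            Y=np.array([c,s_,0]);Z=np.cross([0,0,-1],Y)
            v=100*np.array([-dw[2],dw@Y,dw@Z]); DP.append([round(float(e),1) for e in v]); t=-round(float(yn-ya),2); T.append(t)
            p=p+(np.array([0,0,-1])*DP[-1][0]+Y*DP[-1][1]+Z*DP[-1][2])/100; ya-=t
    print("dp",DP);print("turn",T)
E
python3 - <<'E'
from h import *
o,M=pose();print(M.round(3));info()
# bar centre bay (-.1077,-.1069), yaw -.105
c=np.array([-.1077,-.1069]);p=c+rot(-.105)@[-.045,.092];print(p)
plan([(p[0],p[1],.15,-.105),(p[0],p[1],.012,-.105)],[8,8])
plan([(p[0],p[1],.15,-.105+np.pi),(p[0],p[1],.012,-.105)],[8,8])
E
```

```text
[[-0.     0.929  0.369]
 [ 0.001  0.369 -0.929]
 [-1.     0.    -0.001]]
t 0.15 tcp [ 0.2028 -0.5108  0.2307] bay [-0.3749 -0.4989] toolY relbay 0.47 F [ 0.3  0.2 -0.1] w 0.0855 j6 -0.2
[-0.14280991 -0.01069036]
dp [[1.0, 5.3, -4.1], [1.0, 5.1, -4.5], [1.0, 4.7, -4.9], [1.0, 4.3, -5.2], [1.0, 4.0, -5.4], [1.1, 3.5, -5.8], [1.0, 3.2, -6.0], [1.0, 2.7, -6.2], [1.7, -0.0, 0.0], [1.7, -0.0, 0.0], [1.8, -0.0, 0.0], [1.7, -0.0, 0.0], [1.7, -0.0, 0.0], [1.7, -0.0, 0.0], [1.7, -0.0, 0.0], [1.8, -0.0, 0.0]]
turn [0.07, 0.07, 0.08, 0.07, 0.07, 0.07, 0.07, 0.07, 0.0, 0.0, 0.0, 0.0, 0.0, 0.0, 0.0, 0.0]
dp [[1.0, 5.3, -4.1], [1.0, 6.4, -2.2], [1.0, 6.8, -0.2], [1.0, 6.4, 2.1], [1.0, 5.5, 3.9], [1.1, 4.0, 5.5], [1.0, 2.0, 6.5], [1.0, -0.1, 6.7], [1.7, -0.0, -0.0], [1.7, -0.0, -0.0], [1.8, -0.0, -0.0], [1.7, -0.0, -0.0], [1.7, 0.0, -0.0], [1.7, 0.0, -0.0], [1.7, 0.0, -0.0], [1.8, 0.0, -0.0]]
turn [-0.32, -0.32, -0.32, -0.32, -0.32, -0.33, -0.32, -0.32, -0.39, -0.39, -0.4, -0.39, -0.39, -0.39, -0.4, -0.39]
```

Run:
```python
from h import *
plan([(-.143,-.011,.14,-.105)],[16])
```

```text
dp [[0.6, 2.7, -2.1], [0.5, 2.6, -2.1], [0.6, 2.5, -2.3], [0.6, 2.4, -2.3], [0.5, 2.4, -2.4], [0.6, 2.2, -2.5], [0.6, 2.2, -2.6], [0.5, 2.1, -2.7], [0.6, 1.9, -2.7], [0.6, 1.9, -2.8], [0.5, 1.8, -2.9], [0.6, 1.7, -3.0], [0.6, 1.5, -2.9], [0.5, 1.5, -3.1], [0.6, 1.3, -3.1], [0.6, 1.3, -3.1]]
turn [0.04, 0.03, 0.04, 0.03, 0.04, 0.04, 0.03, 0.04, 0.03, 0.04, 0.04, 0.03, 0.04, 0.03, 0.04, 0.03]
```

>>> step_arm([
  [0.6,2.7,-2.1],
  [0.5,2.6,-2.1],
  [0.6,2.5,-2.3],
  [0.6,2.4,-2.3],
  [0.5,2.4,-2.4],
  [0.6,2.2,-2.5],
  [0.6,2.2,-2.6],
  [0.5,2.1,-2.7],
], turn=[0.04,0.03,0.04,0.03,0.04,0.04,0.03,0.04], hand=[0,0,0,0,0,0,0,0], force=40)

```text
t: 1.15
ee_pos: [0.3414, -0.2777, 0.186]
eef_rot: [0.521, 0.478, 0.521, -0.478]
contact_force: [0.3, 0.1, 0.2]
width: -0.0001
```

>>> step_arm([
  [0.6,1.9,-2.7],
  [0.6,1.9,-2.8],
  [0.5,1.8,-2.9],
  [0.6,1.7,-3.0],
  [0.6,1.5,-2.9],
  [0.5,1.5,-3.1],
  [0.6,1.3,-3.1],
  [0.6,1.3,-3.1],
], turn=[0.03,0.04,0.04,0.03,0.04,0.03,0.04,0.03], hand=[0,0,0,0,0,0,0,0])

```text
t: 2.15
ee_pos: [0.4793, -0.0459, 0.14]
eef_rot: [-0.449, -0.546, -0.45, 0.546]
contact_force: [0.8, -0.4, 0.3]
width: -0.0001
```

Run:
```python
from h import *
info()
plan([(-.143,-.011,.012,-.105)],[8])
```

```text
t 2.15 tcp [ 0.4793 -0.0459  0.14  ] bay [-0.1424 -0.0105] toolY relbay -0.101 F [ 0.8 -0.4  0.3] w -0.0001 j6 1.44
dp [[1.6, -0.0, 0.0], [1.6, -0.0, 0.0], [1.6, -0.0, 0.0], [1.6, -0.0, 0.0], [1.6, -0.0, 0.0], [1.6, -0.0, 0.0], [1.6, -0.0, 0.0], [1.6, -0.1, 0.1]]
turn [0.0, 0.0, 0.0, 0.0, 0.0, 0.0, 0.0, 0.0]
```

>>> step_arm([
  [1.6,0,0],
  [1.6,0,0],
  [1.6,0,0],
  [1.6,0,0],
  [1.6,0,0],
  [1.6,0,0],
  [1.6,0,0],
  [1.6,0,0],
], turn=[0,0,0,0,0,0,0,0], hand=[0,0,0,0,0,0,0,0])

```text
t: 3.15
ee_pos: [0.4788, -0.047, 0.0117]
eef_rot: [-0.45, -0.546, -0.45, 0.546]
contact_force: [-0.1, -0.5, 0.2]
width: -0.0003
```

Run:
```python
from h import *
import cv2
info()
for n in("top","side"):
    s=snapshot(n);i=s["pixels"][:,:,::-1];i=((i/255.)**.6*255).astype('uint8')
    i=i[85:235,180:400] if n=="top" else i[120:260,120:320]
    cv2.imwrite(f"pics/{n}1.png",cv2.resize(i,None,fx=3.5,fy=3.5,interpolation=cv2.INTER_CUBIC))
```

```text
t 3.15 tcp [ 0.4788 -0.047   0.0117] bay [-0.1427 -0.0116] toolY relbay -0.1 F [-0.1 -0.5  0.2] w -0.0003 j6 1.43
```

View pics/top1.png

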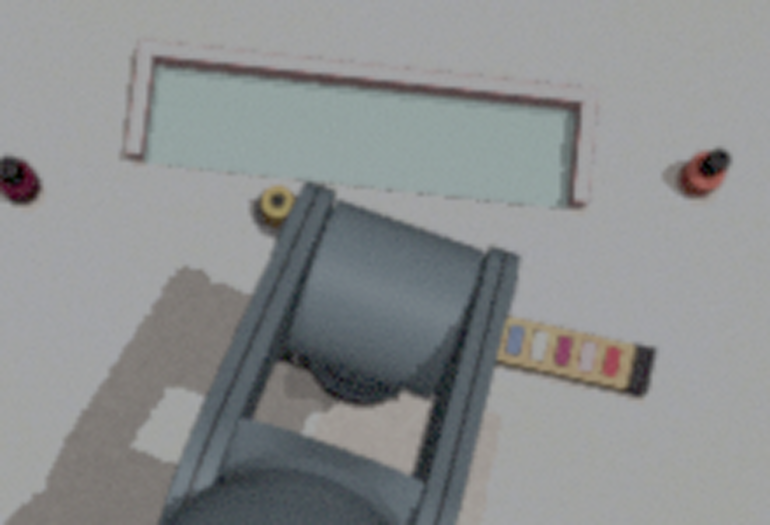

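View pics/side1.png

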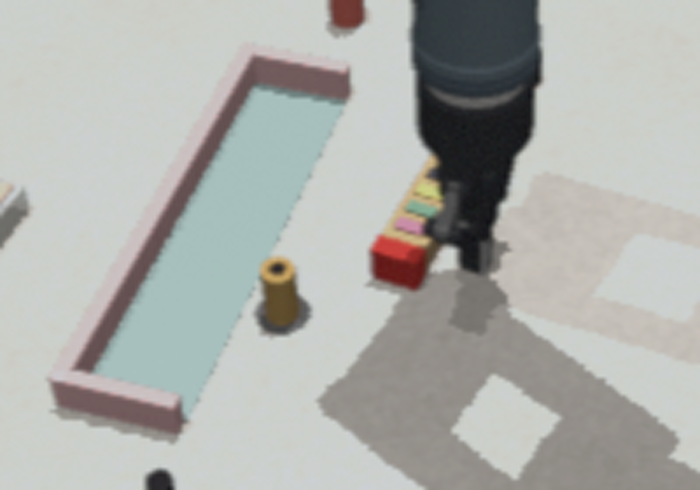

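Top view: the wrist hides the bar's red half. Side view: the shut fingers at crop (475,250) stand just before the bar's near side, by its red end at (400,262). Next I'll push the red end forward on an arc.

Run:
```python
from h import *
I=np.array([-.112,-.147]);W=[]
for a in (-.105,-.2,-.3,-.4,-.5,-.6):
    p=I+rot(a)@[-.028,.132]; W.append((p[0],p[1],.012,a))
plan(W,[2,2,2,2,3,3])
```

```text
dp [[-0.1, 0.9, -0.0], [-0.0, 0.9, -0.0], [-0.0, 0.6, -0.1], [-0.0, 0.7, -0.2], [-0.0, 0.6, -0.1], [-0.0, 0.7, -0.1], [-0.0, 0.7, -0.1], [-0.0, 0.6, -0.2], [-0.0, 0.5, -0.1], [-0.0, 0.4, -0.0], [-0.0, 0.4, -0.1], [-0.0, 0.5, -0.1], [-0.0, 0.4, -0.1], [-0.0, 0.5, -0.1]]
turn [0.0, 0.0, 0.05, 0.05, 0.05, 0.05, 0.05, 0.05, 0.03, 0.04, 0.03, 0.03, 0.04, 0.03]
```

>>> step_arm([
  [0,0.9,0],
  [0,0.9,0],
  [0,0.6,-0.1],
  [0,0.7,-0.2],
  [0,0.6,-0.1],
  [0,0.7,-0.1],
  [0,0.7,-0.1],
  [0,0.6,-0.2],
], turn=[0.0,0.0,0.05,0.05,0.05,0.05,0.05,0.05], hand=[0,0,0,0,0,0,0,0])

```text
t: 4.25
ee_pos: [0.5374, -0.0554, 0.013]
eef_rot: [0.363, 0.607, 0.362, -0.607]
contact_force: [-1.3, -0.3, -0.3]
width: 0.0002
```

>>> step_arm([
  [0,0.5,-0.1],
  [0,0.4,0],
  [0,0.4,-0.1],
  [0,0.5,-0.1],
  [0,0.4,-0.1],
  [0,0.5,-0.1],
], turn=[0.03,0.04,0.03,0.03,0.04,0.03], hand=[0,0,0,0,0,0])

```text
t: 5.0
ee_pos: [0.5618, -0.0656, 0.0124]
eef_rot: [0.3, 0.64, 0.3, -0.64]
contact_force: [-0.5, 0.6, 0.8]
width: 0.0002
```

```bash
cat >> h.py <<'E'
def pics(k):
    import cv2
    for n in("top","side"):
        s=snapshot(n);i=s["pixels"][:,:,::-1];i=((i/255.)**.6*255).astype('uint8')
        i=i[85:235,180:400] if n=="top" else i[110:270,120:320]
        cv2.imwrite(f"pics/{n}{k}.png",cv2.resize(i,None,fx=3.5,fy=3.5,interpolation=cv2.INTER_CUBIC))
    return
E
python3 - <<'E'
from h import *
info();pics(2)
E
```

```text
t 5.0 tcp [ 0.5618 -0.0656  0.0124] bay [-0.0584 -0.0226] toolY relbay -0.602 F [-0.5  0.6  0.8] w 0.0002 j6 1.95
```

View pics/top2.png

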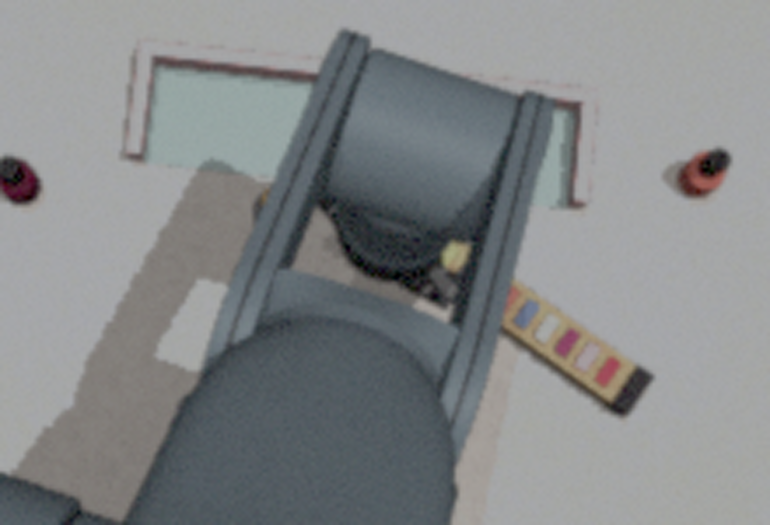

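View pics/side2.png

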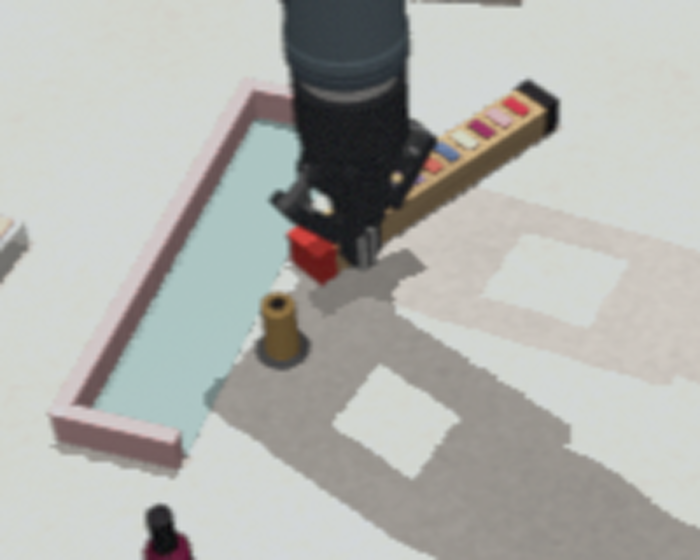

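The bar has turned. The black end is at crop (638,392) in the top view. In the side view the red end, at (315,255), is near the mouth and to the -y side of the post at (280,325). Now I'll back off, rise and go behind the black end.

Run:
```python
from h import *
plan([(-.085,-.002,.03,-.602),(-.12,-.05,.10,-.602),(-.19,-.27,.10,.4)],[2,3,11])
```

```text
dp [[-0.9, -1.7, -0.1], [-0.9, -1.7, -0.1], [-2.3, -0.1, 2.0], [-2.3, -0.0, 2.0], [-2.4, -0.1, 1.9], [0.0, 0.6, 2.0], [0.0, 0.4, 2.1], [0.0, 0.3, 2.1], [0.0, 0.0, 2.1], [0.0, -0.1, 2.1], [0.0, -0.3, 2.0], [0.0, -0.6, 2.1], [0.0, -0.7, 2.0], [0.0, -0.9, 1.9], [0.0, -1.0, 1.8], [0.0, -1.3, 1.7]]
turn [0.0, 0.0, 0.0, 0.0, 0.0, -0.09, -0.09, -0.09, -0.09, -0.09, -0.1, -0.09, -0.09, -0.09, -0.09, -0.09]
```

>>> step_arm([
  [-0.9,-1.7,-0.1],
  [-0.9,-1.7,-0.1],
  [-2.3,0,2.0],
  [-2.3,0,2.0],
  [-2.4,0,1.9],
  [0.0,0.6,2.0],
  [0.0,0.4,2.1],
  [0.0,0.3,2.1],
], turn=[0,0,0,0,0,-0.09,-0.09,-0.09], hand=[0,0,0,0,0,0,0,0])

```text
t: 6.1
ee_pos: [0.4733, -0.1456, 0.1011]
eef_rot: [0.385, 0.593, 0.385, -0.593]
contact_force: [-0.1, 0.3, -0.4]
width: -0.0001
```

>>> step_arm([
  [0.0,0.0,2.1],
  [0.0,-0.1,2.1],
  [0.0,-0.3,2.0],
  [0.0,-0.6,2.1],
  [0.0,-0.7,2.0],
  [0.0,-0.9,1.9],
  [0.0,-1.0,1.8],
  [0.0,-1.3,1.7],
], turn=[-0.09,-0.09,-0.1,-0.09,-0.09,-0.09,-0.09,-0.09], hand=[0,0,0,0,0,0,0,0])

```text
t: 7.1
ee_pos: [0.4078, -0.3002, 0.101]
eef_rot: [0.572, 0.416, 0.571, -0.416]
contact_force: [-0.1, 0.6, -0.9]
width: -0.0003
```

Run:
```python
from h import *
info();pics(3)
```

```text
t 7.1 tcp [ 0.4078 -0.3002  0.101 ] bay [-0.1901 -0.2703] toolY relbay 0.404 F [-0.1  0.6 -0.9] w -0.0003 j6 0.4
```

View pics/top3.png

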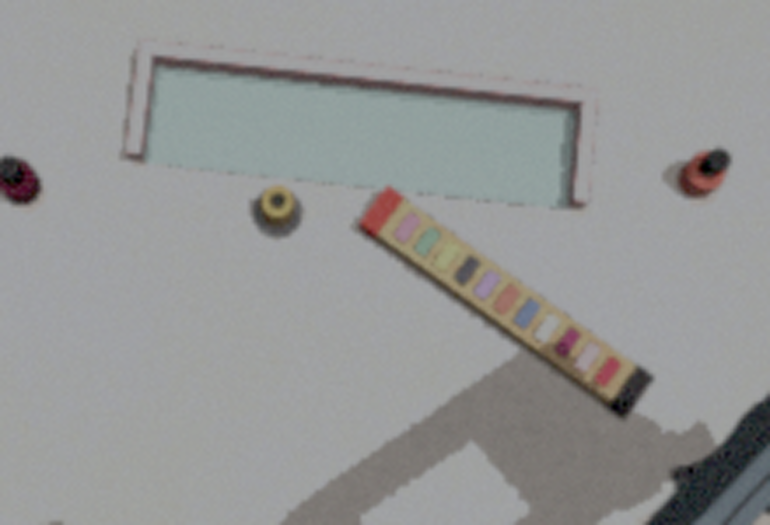

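View pics/side3.png

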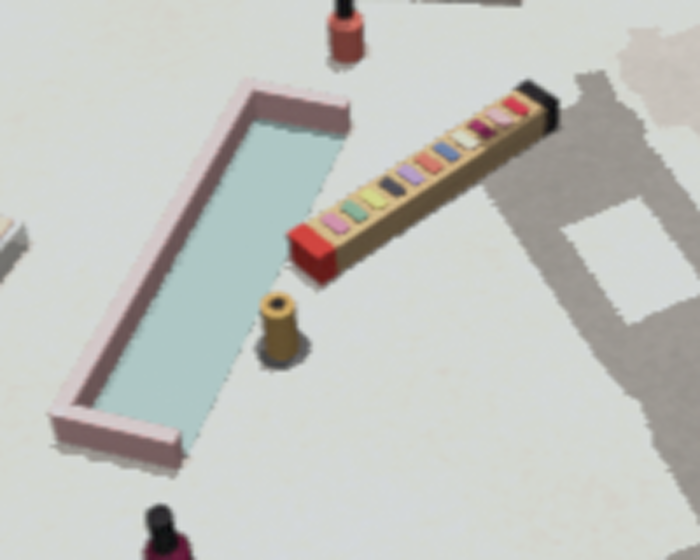

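Clear view. In the top crop the bar's corners are at red (388,187) and (362,226), and black (652,375) and (625,413). The bar is flat and its way into the mouth is free.

```bash
cat >> h.py <<'E'
def barpose(c,s=None):
    """c: top-crop pixel corners r1,r2,k1,k2"""
    s=s or snapshot("top")
    P=[w2b(w(s,180+(u+.5)/3.5-.5,85+(v+.5)/3.5-.5,.028)) for u,v in c]
    r=(P[0]+P[1])/2;k=(P[2]+P[3])/2;d=r-k
    print("red",r.round(4),"black",k.round(4),"len",np.hypot(*d).round(4),"th",np.arctan2(-d[0],d[1]).round(3),"mid",((r+k)/2).round(4))
    return r,k,np.arctan2(-d[0],d[1])
E
python3 - <<'E'
from h import *
r,k,th=barpose([(388,187),(362,226),(652,375),(625,413)])
u=(r-k)/np.hypot(*(r-k)); p=k-.035*u; print(p, th+np.pi/2)
plan([(p[0],p[1],.08,th+np.pi/2),(p[0],p[1],.012,th+np.pi/2)],[5,3])
E
```

```text
red [-0.0216 -0.0142] black [-0.1387 -0.2189] len 0.2358 th -0.52 mid [-0.0802 -0.1166]
[-0.15609224 -0.24930519] 1.0512104576134267
dp [[0.4, 0.8, -0.1], [0.4, 0.8, -0.1], [0.5, 0.8, 0.1], [0.4, 0.8, 0.2], [0.4, 0.7, 0.3], [2.3, 0.0, -0.0], [2.2, 0.0, -0.0], [2.3, 0.0, -0.0]]
turn [-0.13, -0.13, -0.13, -0.13, -0.13, -0.0, -0.0, -0.0]
```

>>> step_arm([
  [0.4,0.8,-0.1],
  [0.4,0.8,-0.1],
  [0.5,0.8,0.1],
  [0.4,0.8,0.2],
  [0.4,0.7,0.3],
  [2.3,0,0],
  [2.2,0,0],
  [2.3,0,0],
], turn=[-0.13,-0.13,-0.13,-0.13,-0.13,0,0,0], hand=[0,0,0,0,0,0,0,0])

```text
t: 8.25
ee_pos: [0.4445, -0.2815, 0.0112]
eef_rot: [0.674, 0.214, 0.674, -0.213]
contact_force: [0.3, -0.4, -0.0]
width: 0.0001
```

Run:
```python
from h import *
info();pics(4)
u=np.array([.497,.868]); p=np.array([-.1387,-.2189])
q=p-.011*u; q2=q+.07*u;q3=q+.13*u
plan([(*q,.012,1.051),(*q2,.012,1.051),(*q3,.012,1.051)],[3,8,8])
```

```text
t 8.25 tcp [ 0.4445 -0.2815  0.0112] bay [-0.1554 -0.2483] toolY relbay 1.049 F [ 0.3 -0.4 -0. ] w 0.0001 j6 -0.16
dp [[-0.1, 0.8, 0.1], [-0.1, 0.7, 0.0], [-0.0, 0.8, 0.1], [-0.0, 0.9, -0.0], [-0.0, 0.8, -0.0], [-0.0, 0.9, -0.0], [-0.0, 0.9, -0.0], [-0.0, 0.9, -0.0], [-0.0, 0.8, -0.0], [-0.0, 0.9, -0.0], [-0.0, 0.9, -0.0], [-0.0, 0.7, -0.0], [-0.0, 0.8, -0.0], [-0.0, 0.7, -0.0], [-0.0, 0.8, -0.0], [-0.0, 0.7, -0.0], [-0.0, 0.8, -0.0], [-0.0, 0.7, -0.0], [-0.0, 0.8, -0.0]]
turn [-0.0, -0.0, -0.0, -0.0, -0.0, -0.0, -0.0, -0.0, -0.0, -0.0, -0.0, -0.0, -0.0, -0.0, -0.0, -0.0, -0.0, -0.0, -0.0]
```

View pics/side4.png

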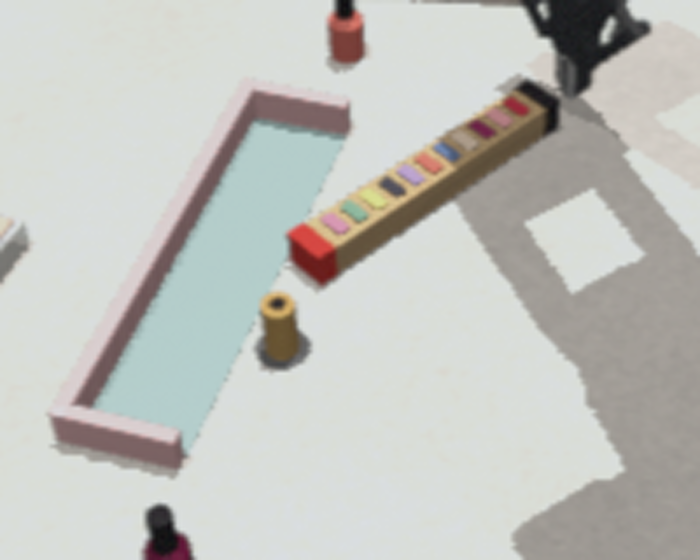

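The finger, at crop (570,85), is lined up behind the black end. Now I'll push along the bar's axis.

>>> step_arm([
  [0,0.8,0.1],
  [0,0.7,0],
  [0,0.8,0.1],
  [0,0.9,0],
  [0,0.8,0],
  [0,0.9,0],
  [0,0.9,0],
  [0,0.9,0],
], turn=[0,0,0,0,0,0,0,0], hand=[0,0,0,0,0,0,0,0])

```text
t: 9.35
ee_pos: [0.4847, -0.229, 0.0112]
eef_rot: [0.674, 0.213, 0.674, -0.213]
contact_force: [-1.2, -1.4, 2.1]
width: 0.0001
```

Run:
```python
from h import *
info();pics(5)
```

```text
t 9.35 tcp [ 0.4847 -0.229   0.0112] bay [-0.1201 -0.1924] toolY relbay 1.05 F [-1.2 -1.4  2.1] w 0.0001 j6 -0.04
```

View pics/top5.png

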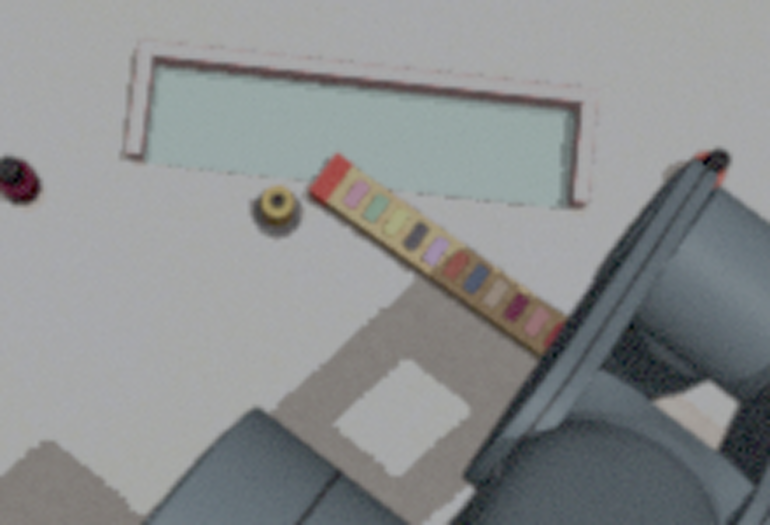

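View pics/side5.png

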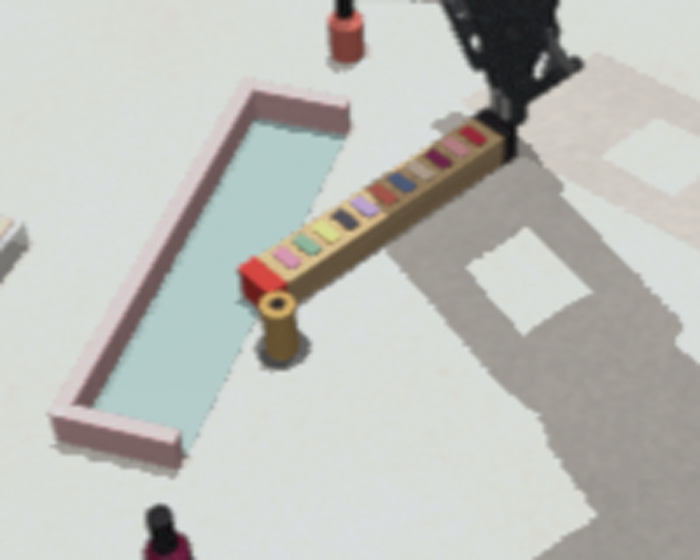

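Run:
```python
from h import *
s=snapshot("top")
g=lambda u,v,z:w2b(w(s,180+(u+.5)/3.5-.5,85+(v+.5)/3.5-.5,z))
a,b=g(310,196,.028),g(545,355,.028);f=g(337,153,.028);f2=g(565,313,.028);P=g(277,202,.045);P2=g(277,217,0)
u=(a-b)/np.hypot(*(a-b));print(a,f,"th",np.arctan2(-u[0],u[1]),np.arctan2(-(f-f2)[0],(f-f2)[1]),"post",P,P2)
for p in(P,P2):
    d=p-a; print("perp dist near side to post axis",d[0]*u[1]-d[1]*u[0])
```

```text
[-0.01903246  0.03416466] [0.01525949 0.01778091] th -0.49470354714062453 -0.5137599138265148 post [-0.02970141  0.05740841] [-0.03168281  0.05727445]
perp dist near side to post axis -0.02042529690186358
perp dist near side to post axis -0.022105541779834943
```

The top view shows the red end entering at crop (325,177). The near side will clear the post by about 8 mm, so I'll go on.

>>> step_arm([
  [0,0.8,0],
  [0,0.8,0],
  [0,0.8,0],
  [0,0.8,0],
  [0,0.8,0],
  [0,0.8,0],
], turn=[0,0,0,0,0,0], hand=[0,0,0,0,0,0])

```text
t: 10.25
ee_pos: [0.5124, -0.1898, 0.0113]
eef_rot: [0.674, 0.213, 0.674, -0.213]
contact_force: [-0.3, -1.0, -1.0]
width: 0.0003
```

Run:
```python
from h import *
info();pics(6)
```

```text
t 10.25 tcp [ 0.5124 -0.1898  0.0113] bay [-0.0962 -0.1508] toolY relbay 1.05 F [-0.3 -1.  -1. ] w 0.0003 j6 0.05
```

View pics/top6.png

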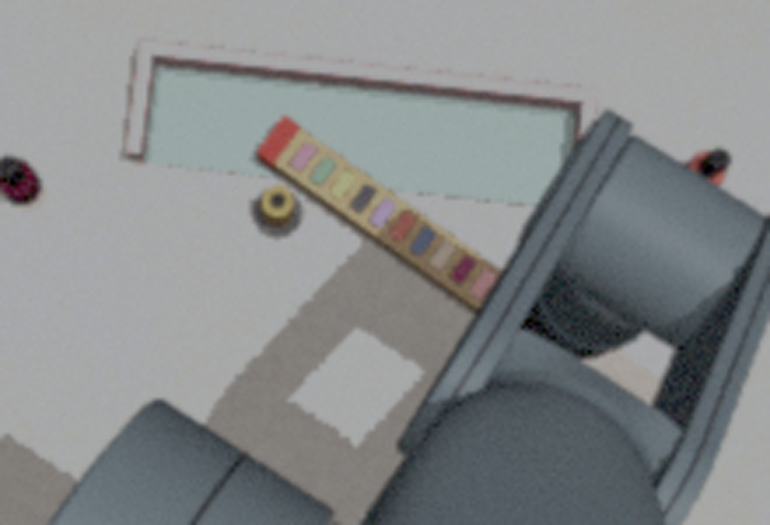

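View pics/side6.png

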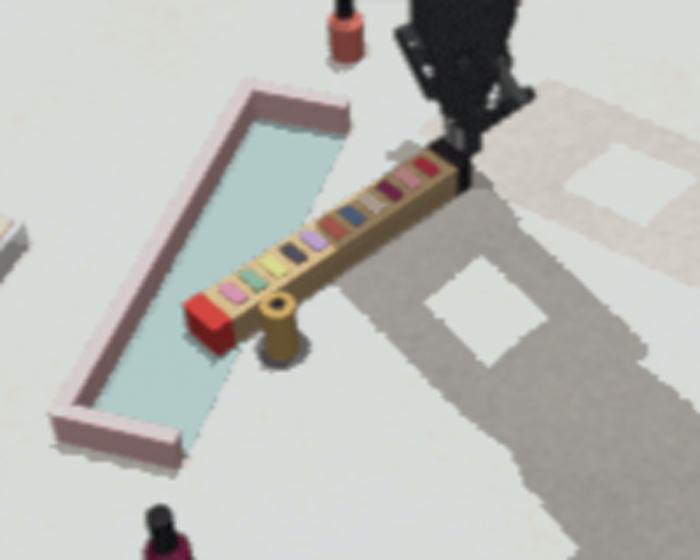

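The red end, at crop (275,137), is behind the post and nothing is touching it. I'll push on about 4 cm.

>>> step_arm([
  [0,0.8,0],
  [0,0.8,0],
  [0,0.8,0],
  [0,0.7,0],
  [0,0.7,0],
  [0,0,0],
], turn=[0,0,0,0,0,0], hand=[0,0,0,0,0,0])

```text
t: 11.1
ee_pos: [0.5343, -0.1587, 0.0113]
eef_rot: [0.674, 0.213, 0.674, -0.213]
contact_force: [1.1, 0.8, 0.2]
width: -0.0
```

Run:
```python
from h import *
info();pics(7)
```

```text
t 11.1 tcp [ 0.5343 -0.1587  0.0113] bay [-0.0772 -0.1178] toolY relbay 1.05 F [1.1 0.8 0.2] w -0.0 j6 0.12
```

View pics/top7.png

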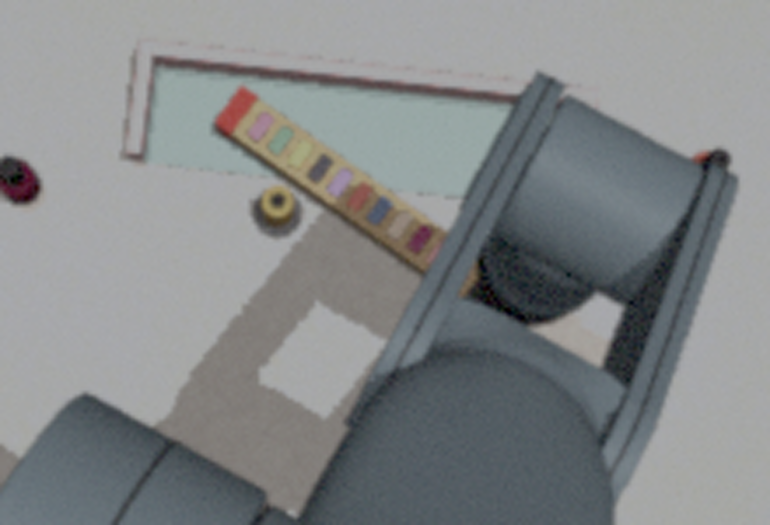

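View pics/side7.png

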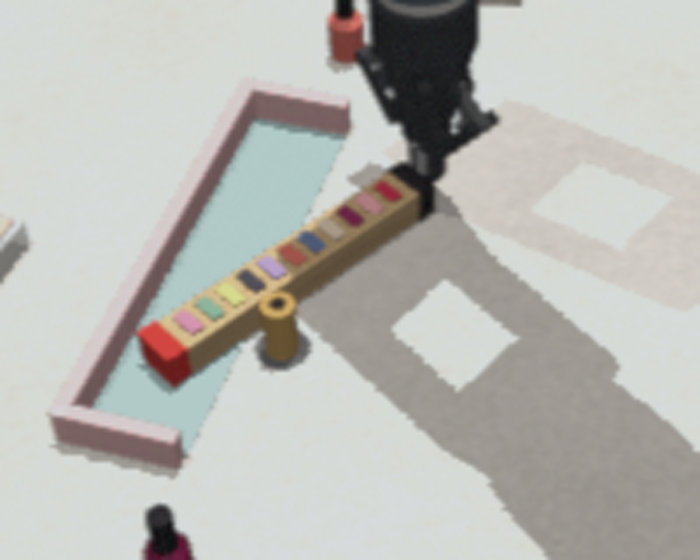

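The bar's red end, at crop (230,107), is well in behind the post, at about bay (0.046, 0.10). The bar is flat and clear of the post. Now I'll go round to the near side of the black half to swing it in.

Run:
```python
from h import *
s=snapshot("top")
g=lambda u,v,z:w2b(w(s,180+(u+.5)/3.5-.5,85+(v+.5)/3.5-.5,z))
print(g(243,87,.028),g(216,127,.028),g(425,270,.028))
plan([(-.092,-.142,.03,1.05),(-.11,-.12,.10,.6),(-.09,-.037,.09,-.515),(-.087,-.037,.012,-.515)],[2,4,10,4])
```

```text
[0.05733589 0.09230007] [0.02502922 0.10878741] [-0.06473263 -0.05548478]
dp [[-0.9, -1.4, -0.0], [-1.0, -1.4, -0.1], [-1.7, 0.3, -0.7], [-1.8, 0.2, -0.6], [-1.7, 0.1, -0.7], [-1.8, -0.0, -0.7], [0.1, 0.6, -0.6], [0.1, 0.6, -0.6], [0.1, 0.5, -0.7], [0.1, 0.4, -0.8], [0.1, 0.3, -0.8], [0.1, 0.3, -0.8], [0.1, 0.1, -0.8], [0.1, 0.0, -0.9], [0.1, -0.0, -0.8], [0.1, -0.2, -0.9], [2.0, 0.1, -0.0], [1.9, 0.1, -0.1], [2.0, 0.0, 0.0], [1.9, 0.1, -0.0]]
turn [-0.0, -0.0, 0.11, 0.11, 0.12, 0.11, 0.11, 0.11, 0.11, 0.12, 0.11, 0.11, 0.11, 0.11, 0.11, 0.11, 0.0, 0.0, 0.0, 0.0]
```

>>> step_arm([
  [-0.9,-1.4,0],
  [-1.0,-1.4,-0.1],
  [-1.7,0.3,-0.7],
  [-1.8,0.2,-0.6],
  [-1.7,0.1,-0.7],
  [-1.8,0,-0.7],
  [0.1,0.6,-0.6],
  [0.1,0.6,-0.6],
], turn=[0,0,0.11,0.11,0.12,0.11,0.11,0.11], hand=[0,0,0,0,0,0,0,0])

```text
t: 12.25
ee_pos: [0.507, -0.143, 0.0996]
eef_rot: [0.566, 0.425, 0.565, -0.424]
contact_force: [-0.5, 0.1, 0.5]
width: 0.0
```

>>> step_arm([
  [0.1,0.5,-0.7],
  [0.1,0.4,-0.8],
  [0.1,0.3,-0.8],
  [0.1,0.3,-0.8],
  [0.1,0.1,-0.8],
  [0.1,0,-0.9],
  [0.1,0,-0.8],
  [0.1,-0.2,-0.9],
], turn=[0.11,0.12,0.11,0.11,0.11,0.11,0.11,0.11], hand=[0,0,0,0,0,0,0,0])

```text
t: 13.25
ee_pos: [0.5286, -0.0776, 0.0912]
eef_rot: [0.328, 0.627, 0.327, -0.626]
contact_force: [-0.7, 0.2, -0.2]
width: -0.0003
```

>>> step_arm([
  [2.0,0.1,0],
  [1.9,0.1,0],
  [2.0,0,0],
  [1.9,0,0],
], turn=[0,0,0,0], hand=[0,0,0,0])

```text
t: 13.75
ee_pos: [0.5303, -0.079, 0.0126]
eef_rot: [0.329, 0.626, 0.329, -0.626]
contact_force: [-0.5, 0.6, 0.5]
width: -0.0002
```

Run:
```python
from h import *
info();pics(8)
I=np.array([.027,.067]);W=[]
for a in (-.515,-.4,-.3,-.2,-.1,0):
    p=I+rot(a)@[-.028,-.145]; W.append((p[0],p[1],.012,a))
plan(W,[2,2,2,2,2,2])
```

```text
t 13.75 tcp [ 0.5303 -0.079   0.0126] bay [-0.0885 -0.0388] toolY relbay -0.511 F [-0.5  0.6  0.5] w -0.0002 j6 1.82
dp [[-0.0, 1.1, -0.2], [-0.1, 1.1, -0.2], [0.0, 0.8, 0.1], [0.0, 0.9, 0.2], [0.0, 0.7, 0.1], [0.0, 0.7, 0.1], [0.0, 0.8, 0.1], [0.0, 0.7, 0.1], [0.0, 0.7, 0.1], [0.0, 0.7, 0.2], [0.0, 0.8, 0.1], [0.0, 0.7, 0.1]]
turn [0.0, 0.0, -0.06, -0.05, -0.05, -0.05, -0.05, -0.05, -0.05, -0.05, -0.05, -0.05]
```

View pics/top8.png

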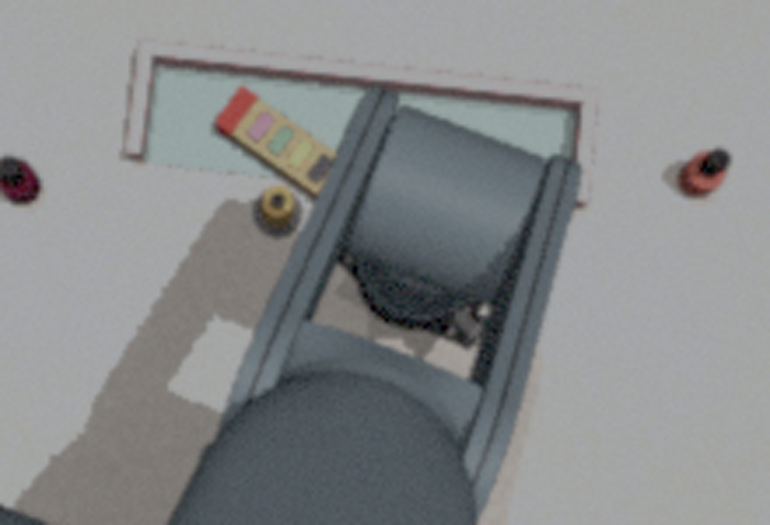

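View pics/side8.png

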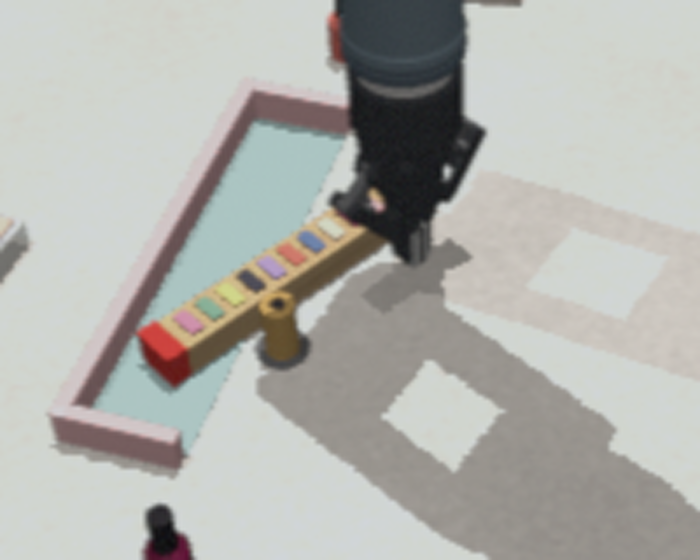

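The finger is at side-crop (415,245), just short of the black half's near side, and the bar has not moved. Now the swing.

>>> step_arm([
  [0,1.1,-0.2],
  [0,1.1,-0.2],
  [0,0.8,0.1],
  [0,0.9,0.2],
  [0,0.7,0.1],
  [0,0.7,0.1],
], turn=[0,0,-0.06,-0.05,-0.05,-0.05], hand=[0,0,0,0,0,0])

```text
t: 14.6
ee_pos: [0.5764, -0.1075, 0.0132]
eef_rot: [0.394, 0.588, 0.393, -0.587]
contact_force: [-0.1, 0.5, 0.8]
width: -0.0
```

Run:
```python
from h import *
info();pics(9)
```

```text
t 14.6 tcp [ 0.5764 -0.1075  0.0132] bay [-0.0399 -0.0629] toolY relbay -0.299 F [-0.1  0.5  0.8] w -0.0 j6 1.59
```

View pics/top9.png

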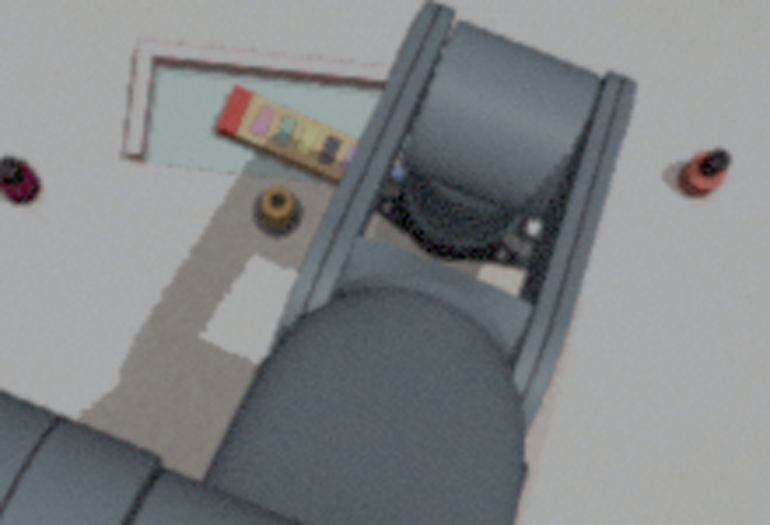

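View pics/side9.png

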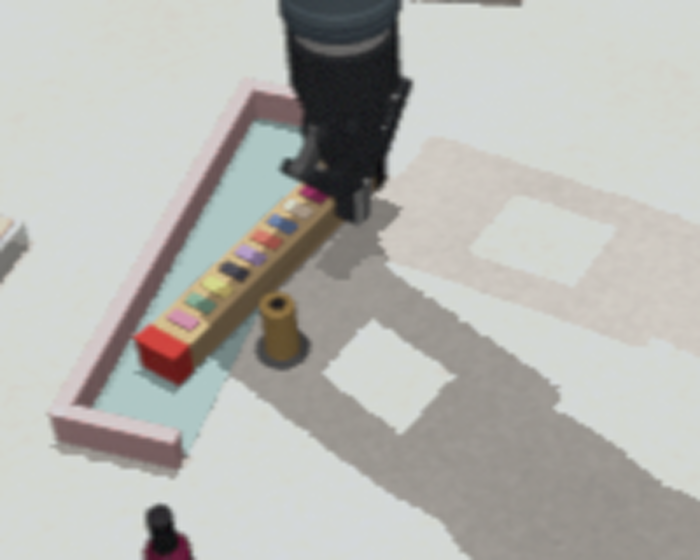

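The bar is swinging about its red end, which has stayed at crop (232,110). The post is well clear. I'll carry on with the arc.

>>> step_arm([
  [0,0.8,0.1],
  [0,0.7,0.1],
  [0,0.7,0.1],
  [0,0.7,0.2],
  [0,0.8,0.1],
  [0,0.7,0.1],
], turn=[-0.05,-0.05,-0.05,-0.05,-0.05,-0.05], hand=[0,0,0,0,0,0])

```text
t: 15.45
ee_pos: [0.6161, -0.1254, 0.0128]
eef_rot: [0.477, 0.522, 0.476, -0.522]
contact_force: [-1.5, 0.4, 0.7]
width: -0.0001
```

Run:
```python
from h import *
info();pics(10)
```

```text
t 15.45 tcp [ 0.6161 -0.1254  0.0128] bay [ 0.0012 -0.0771] toolY relbay 0.0 F [-1.5  0.4  0.7] w -0.0001 j6 1.28
```

View pics/top10.png

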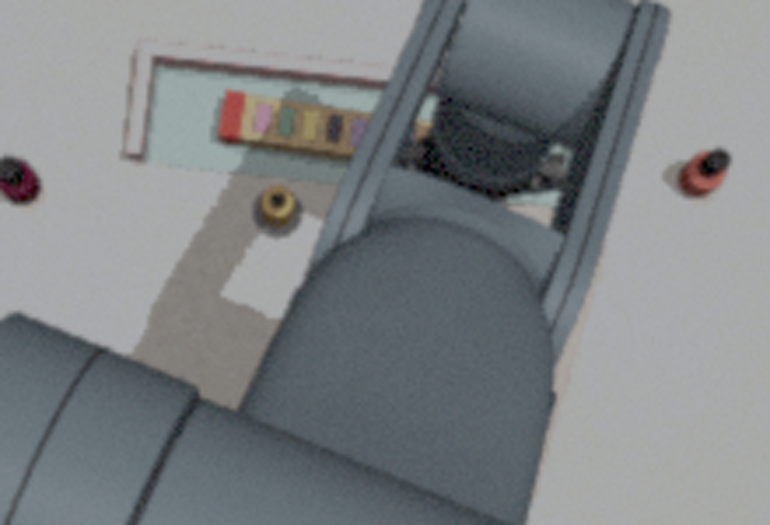

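View pics/side10.png

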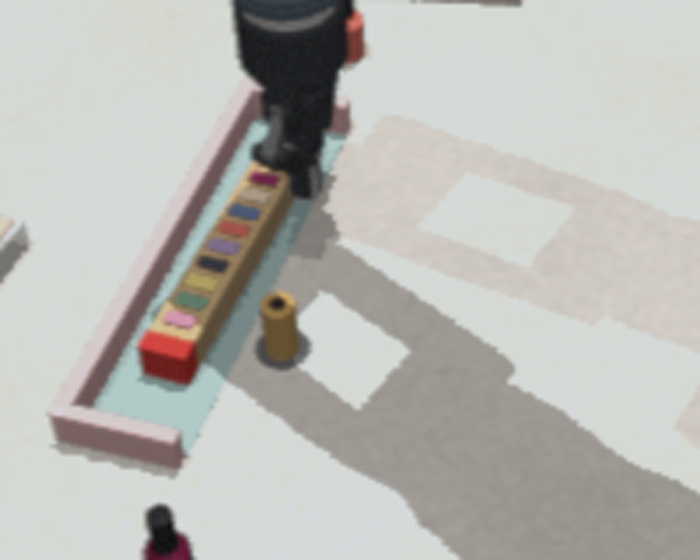

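The bar is now inside, parallel to the bay, with its near face at about x = 0.012. Next I'll back off, open the fingers to 6 cm and push it flush with both tips.

Run:
```python
from h import *
plan([(-.03,-.07,.010,0),(-.03,-.03,.008,0),(-.012,-.03,.008,0),(.022,-.03,.008,0)],[2,3,2,5])
```

```text
dp [[0.1, -1.6, -0.4], [0.2, -1.6, -0.3], [0.1, 0.0, -1.3], [0.0, 0.0, -1.4], [0.1, 0.0, -1.3], [-0.0, 0.9, -0.0], [-0.0, 0.9, -0.0], [-0.0, 0.7, -0.0], [-0.0, 0.7, -0.0], [-0.0, 0.7, -0.0], [-0.0, 0.6, -0.0], [-0.0, 0.7, -0.0]]
turn [-0.0, -0.0, -0.0, -0.0, -0.0, -0.0, -0.0, -0.0, -0.0, -0.0, -0.0, -0.0]
```

>>> step_arm([
  [0.1,-1.6,-0.4],
  [0.2,-1.6,-0.3],
  [0.1,0,-1.3],
  [0,0,-1.4],
  [0.1,0,-1.3],
  [0,0,0],
  [0,0.9,0],
  [0,0,0],
], turn=[0,0,0,0,0,0,0,0], hand=[0,3,6,6,6,6,6,6])

```text
t: 16.55
ee_pos: [0.5983, -0.0768, 0.0075]
eef_rot: [0.477, 0.523, 0.476, -0.522]
contact_force: [-0.2, 0.4, -0.4]
width: 0.06
```

Run:
```python
from h import *
info();pics(11)
```

```text
t 16.55 tcp [ 0.5983 -0.0768  0.0075] bay [-0.021  -0.0304] toolY relbay -0.0 F [-0.2  0.4 -0.4] w 0.06 j6 1.35
```

View pics/top11.png

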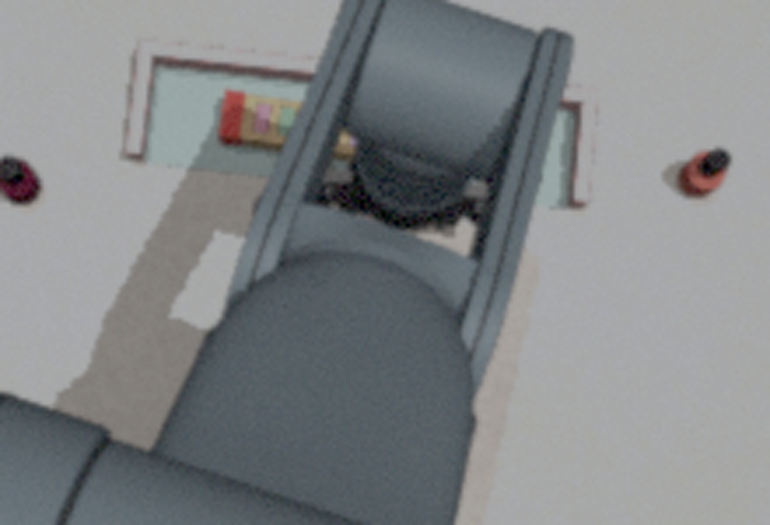

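View pics/side11.png

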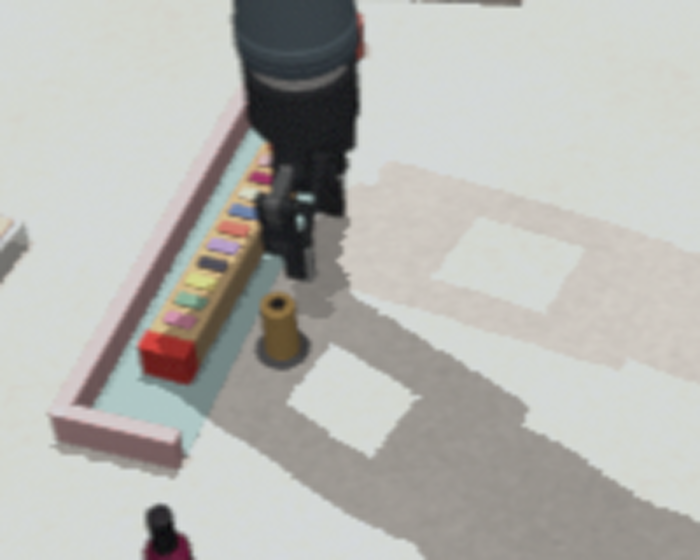

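Both tips stand before the bar at side-crop (297,265) and (332,205), clear of the post at (280,325). Pushing forward.

>>> step_arm([
  [0,0.6,0],
  [0,0.6,0],
  [0,0.6,0],
  [0,0.6,0],
  [0,0.6,0],
  [0,0.6,0],
  [0,0.6,0],
  [0,0.3,0],
], turn=[0,0,0,0,0,0,0,0], hand=[6,6,6,6,6,6,6,6])

```text
t: 17.65
ee_pos: [0.6421, -0.0803, 0.0072]
eef_rot: [-0.476, -0.522, -0.476, 0.522]
contact_force: [-2.0, 0.5, 0.8]
width: 0.0602
```

>>> step_arm([
  [0,0.2,0],
  [0,0.2,0],
], turn=[0,0], hand=[6,6])

```text
t: 17.9
ee_pos: [0.6457, -0.0806, 0.0073]
eef_rot: [-0.476, -0.522, -0.477, 0.523]
contact_force: [-1.4, 0.6, 0.7]
width: 0.0601
```

Run:
```python
from h import *
info();pics(12)
```

```text
t 17.9 tcp [ 0.6457 -0.0806  0.0073] bay [ 0.0266 -0.0298] toolY relbay -0.0 F [-1.4  0.6  0.7] w 0.0601 j6 1.37
```

View pics/side12.png

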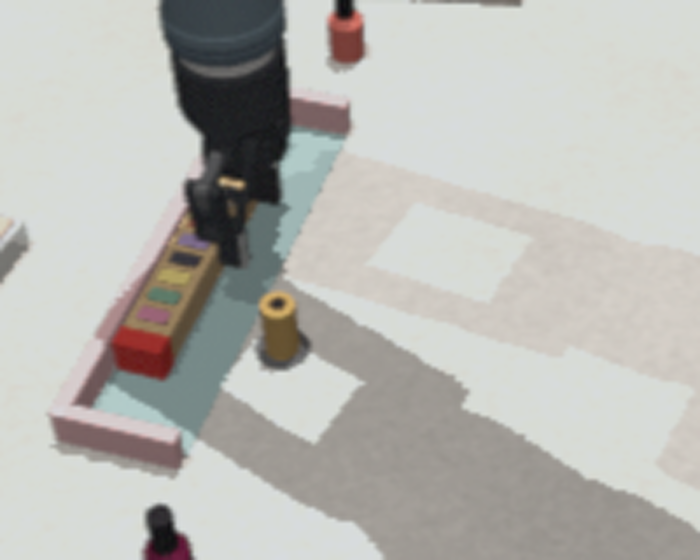

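Nearly home. I'll ease forward until the force rises.

>>> step_arm([
  [0,0.2,0],
  [0,0.2,0],
], turn=[0,0], hand=[6,6])

```text
t: 18.25
ee_pos: [0.6484, -0.0808, 0.0072]
eef_rot: [-0.476, -0.522, -0.477, 0.523]
contact_force: [-8.9, 1.1, 7.0]
width: 0.0598
```

>>> step_arm([
  [0,0.1,0],
  [0,0.1,0],
], turn=[0,0], hand=[6,6])

```text
t: 18.5
ee_pos: [0.6484, -0.0808, 0.0072]
eef_rot: [-0.474, -0.521, -0.478, 0.524]
contact_force: [-12.9, 0.2, 8.7]
width: 0.0597
```

The force has risen to 13 N, so the bar is on the back wall. I'll back straight off, then go up and away.

>>> step_arm([
  [0,-0.5,0],
  [0,-1.2,0],
  [-0.2,-1.6,0],
  [-0.6,-1.6,0],
  [-3,0,0],
  [-4,0,0],
  [-4,0,0],
  [-4,-1,0],
], turn=[0,0,0,0,0,0,0,0], hand=[6,6,6,6,6,6,6,6])

```text
t: 19.5
ee_pos: [0.593, -0.0758, 0.1666]
eef_rot: [0.477, 0.523, 0.476, -0.522]
contact_force: [0.4, -0.5, 0.8]
width: 0.06
```

>>> step_arm([
  [-1,-4,4],
  [-1,-4,4],
  [-1,-4,4],
  [0,-4,4],
  [0,-4,4],
  [0,0,4],
  [0,0,4],
  [0,0,0],
], turn=[0,0,0,0,0,0,0,0], hand=[6,6,6,6,6,6,6,6])

```text
t: 20.5
ee_pos: [0.3674, -0.3387, 0.1952]
eef_rot: [-0.476, -0.523, -0.475, 0.523]
contact_force: [-0.3, 0.9, -0.5]
width: 0.0599
```

Run:
```python
from h import *
import cv2
info();pics(13)
```

```text
t 20.5 tcp [ 0.3674 -0.3387  0.1952] bay [-0.2268 -0.3123] toolY relbay -0.003 F [-0.3  0.9 -0.5] w 0.0599 j6 0.7
```

View pics/top13.png

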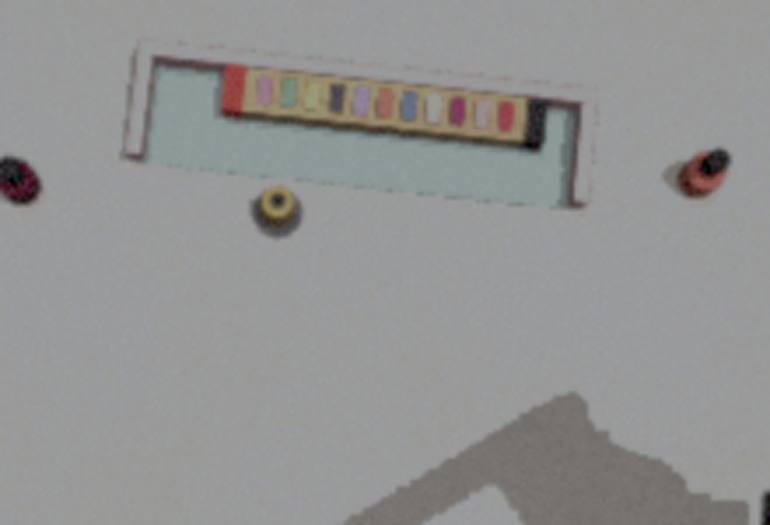

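View pics/side13.png

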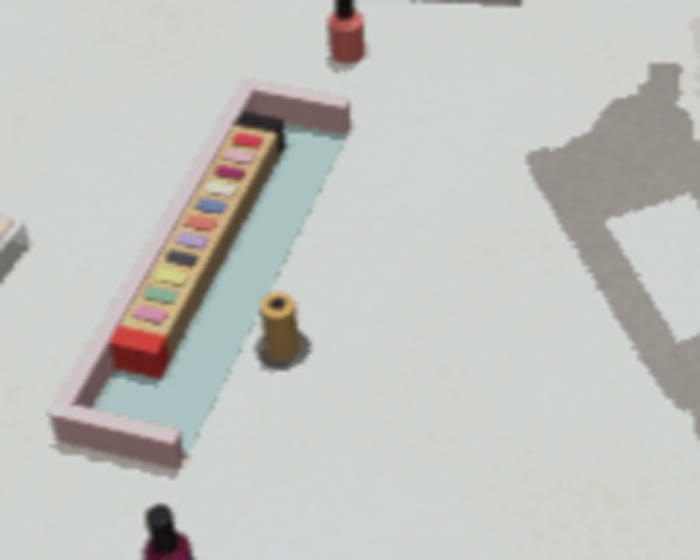

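The bar lies along the back wall, with its corners at crop (225,64) to (545,98). I'll check the fit more closely.

Run:
```python
from h import *
import cv2
barpose([(226,64),(221,114),(547,98),(540,148)])
s=snapshot("top");i=s["pixels"][:,:,::-1];i=((i/255.)**.6*255).astype('uint8')
a=cv2.resize(i[97:130,235:290],None,fx=10,fy=10,interpolation=cv2.INTER_CUBIC)
b=cv2.resize(i[100:150,300:360],None,fx=10,fy=10,interpolation=cv2.INTER_CUBIC)[:330,:]
cv2.imwrite("pics/z14.png",np.vstack([a[:, :550],b[:, :550]])[:600])
```

```text
red [0.0543 0.1065] black [ 0.0545 -0.1318] len 0.2383 th 0.001 mid [ 0.0544 -0.0127]
```

View pics/z14.png

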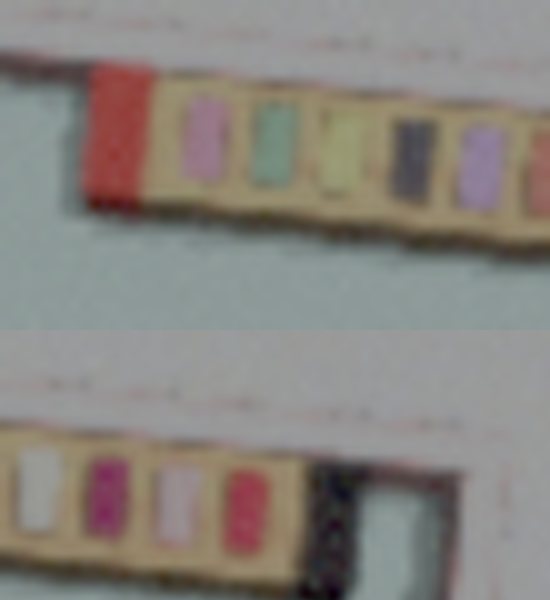

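The gap to the wall is nil along the whole length (angle 0.001 rad). I'll do a quick check of the other objects by differencing with the first image, then hand in.

Run:
```python
from h import *
import cv2
s=snapshot("top");a=s["pixels"][:,:,::-1].astype(int);b=cv2.imread("pics/top0.png").astype(int)
d=abs(a-b).max(2)
for n,(u,v) in dict(plum=(184,137),coral=(380,134),jar=(154,207),post=(259,143)).items(): print(n,d[v-14:v+14,u-14:u+14].max())
info()
robot.hand_in()
```

```text
plum 13
coral 14
jar 11
post 13
t 20.75 tcp [ 0.3682 -0.3349  0.1952] bay [-0.2265 -0.3085] toolY relbay 0.001 F [-0.3 -0.4  0.3] w 0.0601 j6 0.7
the job is handed in; nothing more can be done
```

The swatch bar is in its bay, flush along the back wall, and the job was handed in at 20.75 s. I turned the smaller bar with shut fingertips and pushed it along its axis from the black end, so the red end went in first, behind the post. Then I swung the black end in and pushed the bar home with both fingertips until the force reached about 13 N.

**Last checks:**
- **Fit:** the bar is parallel to the bay within 0.001 rad, and an enlarged view shows no gap to the back wall at either end. The whole bar is inside, with its middle about 13 mm to the -y side of the bay's middle.
- **One disagreement:** the camera puts the bar's middle at x = 54 mm instead of 58 mm. My measurement of the back wall was also about 3 mm short, so I take this as camera and origin bias rather than a real gap.
- **Other objects:** the top view shows no change at the two polish bottles, the cream jar or the post.
- **Robot:** it finished clear of everything. The bar looked flat on the desk in every picture.

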